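Swap the cap dish behind the reagent bottles

ROBOT

A 6-joint arm with a two-finger parallel gripper is mounted at the origin on a cart in front of the work surface, level with it; the furniture and walls round the work are solid. World frame = base frame: x ahead of the robot, y to its left, z up, the work surface at z = 0. Lengths are in mm, angles in degrees, forces in N, time in s.
With the tool pointing down it reaches from about 375 to 975 mm from the base axis. Payload 3.8 kg.
Tool frame: the origin (TCP) lies between the finger pads; the fingertips stand bot.tcp_to_tips ahead of it and the grasp point (between the pads) lies 11 mm behind it (bot.tcp_to_tips is the distance from the TCP to the fingertips, in mm); y points along the fingers, z is the direction in which the jaws open and shut, and the axes are right-handed (so a half turn about y gives the same grasp; the last joint's range is limited). The gripper opens to 85 mm and grips with 20 to 120 N. Pads are 22 mm wide; open, the fingers measure 114 mm over their backs; the gripper's body (76 mm by 85 mm) begins 54 mm behind the grasp point. The pads swing forward as they close: fully open they stand 13 mm farther back than shut.
Start: joints at [-67.546, 15.12, 91.902, -0, 72.978, -2.114], TCP at [280.645, -613.886, 239.28] pointing down, gripper open.
Joint ranges: [-150.88, 150.88], [-54.13, 125.18], [17.81, 147.31], [-75.09, 255.09], [0, 152.58], [-146.25, 146.25]. Speed limits (degrees/s): [147.25, 147.25, 180, 180, 180, 180].

INTERFACE

Orientations are given as [roll, pitch, yaw] about the fixed x, y, z axes, in that order (R = Rz(yaw) Ry(pitch) Rx(roll)).
In Python, from workcell import bot gives the robot as it stands.
- The arm moves only by the tool carry_out, never from a script. Its argument "plan" is one flat list of numbers, 5 for each row, row after row: the opening, from 0 (shut) to 1 (fully open), then the shift along the tool's x, y, z in cm, then the turn about the tool's y in rad. A call has 1 to 10 rows; each row is the pose to reach, as a shift and turn from the pose measured when the call began, along the tool's axes at that moment; what a row does not reach only later rows make up. A row lasts 1/10 s, in which the tool goes at most 50 mm and 8.59 degrees, less where a joint would pass 70% of its speed; a pose out of reach is approached as far as the arm can. A call with a gripper value outside its range is refused whole. The fingers move at their own pace and stop on an object; "squeeze" is the grip in N (left out, the last holds). Time passes only in rows, so rows that repeat a pose let the fingers close. It gives the time, the measured TCP pose, the force and the opening at its end, in the units of the state.
- bot.sense(): the state, without advancing time (a new reading comes with each control period).
- bot.get_image(name): name is "side" or "top" or "wrist"; returns (picture, depth): 400x640x3 uint8, red, green, blue; 400x640 float32, mm along the optical axis (not along the pixel's ray), 0 where there is no reading.
- bot.calibration(name): a dict with "fov_y" (degrees; the focal length in pixels is half the picture's height over the tangent of half this angle, whatever the lens; pixels are square), "cx", "cy" (the principal point, pixels), "position" and "orientation" of the camera in the world; the wrist camera has in their place "tool_from_camera" (4x4, takes a point from camera to tool coordinates, whose origin is the TCP and whose axes are the tool frame's). Camera axes: x right, y down, z forward; pixel columns grow to the right and rows downward; lengths in mm; the calibration is good to about 2 mm. A picture is of the moment at which its call begins: read the wrist's pose just before it. calibration takes no time and is no camera call.
- bot.job_done(): hands the job in, once; it reports no verdict.
Trained networks look in the newest picture that a camera, given by its name, has taken for a name from the list of things; names that differ only in an ending like _2 or _b are one class to them, and where a whole thing is asked for, a point or a joint stands for the part that bears it (a point fixed in the world has none). Each returns a list of dicts, best first, with "conf" (0 to 1); they miss things now and then, are a little off and sometimes report something else, mostly with a low value. They report only what shows in the picture. A call takes as long as a camera call. They do not tell look-alikes from the thing itself.
- bot.cut_out(camera, target): "region" (400x640 bool, what is visible of it) and "rect" ([centre column, centre row, width, height] in pixels, round what is visible of it).
- bot.tip_of(camera, target): "uv" ([column, row] in pixels: a listed point, or the origin of a listed thing).
The state is a dict: "clock": time; "joint_pos": joint angles; "qd": joint speeds; "tau": joint torques, N m; "tool_pos": TCP position; "orientation": TCP orientation; "ft_force": force on the tool from outside, world axes, zero at the start; "ft_torque": the same for the moment, N m; "opening": opening from 0.0 (shut) to 1.0 (fully open).
Only numpy, scipy, OpenCV 4.12 (cv2) and the standard library are available. Lean on these libraries where they do the work, as an engineer would, in place of code of your own. Each camera call takes 0.05 s, during which the arm holds its last target. There are 200 camera calls.

TASK

Swap the empty blue dish at the back of the dark metal tray for the white tub of crimp caps. First stand both bottles, which are in the way, on the grey side mat; then set the dish in the middle of the green mat and the tub on the white spot where the dish stood. Last, put each bottle back upright in the middle of the spot that has the colour of its cap; do not let a bottle tip over at any time, and leave the glass sample vial that stands near the tray where it is.

Things in the scene. Friction and masses are not known exactly. Their poses are not given: they have to be found in the camera images.
- red_bottle: amber glass bottle with a red cap and paper label, body 50 mm in diameter, 120 mm high in all; the cap is upright-sided, 34 mm in diameter and reaches from 92 to 120 mm above the underside; about 0.2 kg; origin at the centre of its underside, z along its axis to the cap. It starts on the red spot
- yellow_bottle: the same bottle with a yellow cap; it starts on the yellow spot
- blue_dish: empty round blue dish, 58 mm in diameter at the rim (50 mm at the foot), 35 mm high, wall 3 mm, 0.06 kg; origin at the centre of its underside, z up. It starts on the white spot, behind the bottles, whose tall bodies leave a gripper no room until they are cleared away
- cap_tub: round white tub filled with white crimp caps, 62 mm in diameter, 35 mm high, 0.06 kg; origin at the centre of its underside, z up. It starts on the bench (z = 0) beyond the green mat
- red_spot: fixed round red plate, 68 mm in diameter, 2 mm thick, in the front row of the tray (a fixed dark steel tray of 170 x 190 mm with a 4 mm floor and a rim 10 mm high); origin at the centre of its underside, 4 mm above the bench, so things stand on it at 6 mm. The red bottle's place; the front spots are 84 mm apart, either may be the left one
- yellow_spot: fixed round yellow plate, as the red one, in the other place of the tray's front row: the yellow bottle's place
- white_spot: fixed round white plate, as the red one (68 x 2 mm, things stand on it at 6 mm), at the back of the tray, 60 mm behind the middle between the front spots; its x axis points to the tray's back, y along the front row
- side_mat: fixed grey rectangular mat beside the tray, left or right, 110 mm (its x) by 180 mm (its y), 3 mm thick, empty; origin at the centre of its underside. The bottles wait here side by side
- green_mat: fixed round green mat on the other side of the tray, 100 mm in diameter, 3 mm thick, empty; origin at the centre of its underside. The dish's new place
- vial: glass sample vial with a white cap and brown contents, 23 mm in diameter, 74 mm high, standing on the bench behind the tray to one side; origin at the centre of its underside. To be left alone (a red pipette bulb stands at the other side)
Mind the look-alikes: they are no part of the job. Of the things shaped like the blue_dish, the blue one is meant.

How it is judged (in metres and radians):
On the way, in this order (a step that is already met when the one before it is completed fails the run):
1. both bottles stand on the side mat, the dish still on the white spot (x of red_bottle in the frame of side_mat between -0.045 and 0.045 m and y of red_bottle in the frame of side_mat between -0.08 and 0.08 m and height (world z) of each of red_bottle, yellow_bottle below 0.008 m and linear speed of each of red_bottle, yellow_bottle below 0.02 m/s and angle between each of red_bottle, yellow_bottle's own z axis and vertical below 0.2 rad and contact force between the fingers and red_bottle below 0.2 N and x of yellow_bottle in the frame of side_mat between -0.045 and 0.045 m and y of yellow_bottle in the frame of side_mat between -0.08 and 0.08 m and contact force between the fingers and yellow_bottle below 0.2 N and horizontal distance between blue_dish and white_spot below 0.015 m and height (world z) of blue_dish below 0.012 m), for 0.2 s.
2. the dish stands in the middle of the green mat, the bottles still on the side mat (x of red_bottle in the frame of side_mat between -0.045 and 0.045 m and y of red_bottle in the frame of side_mat between -0.08 and 0.08 m and height (world z) of each of red_bottle, yellow_bottle, blue_dish below 0.008 m and linear speed of each of red_bottle, yellow_bottle, blue_dish below 0.02 m/s and angle between each of red_bottle, yellow_bottle, blue_dish's own z axis and vertical below 0.2 rad and contact force between the fingers and red_bottle below 0.2 N and x of yellow_bottle in the frame of side_mat between -0.045 and 0.045 m and y of yellow_bottle in the frame of side_mat between -0.08 and 0.08 m and contact force between the fingers and yellow_bottle below 0.2 N and horizontal distance between blue_dish and green_mat below 0.015 m and contact force between the fingers and blue_dish below 0.2 N), for 0.2 s.
3. the tub stands on the white spot, the bottles still on the side mat (all of step 2 and horizontal distance between cap_tub and white_spot below 0.012 m and height (world z) of cap_tub below 0.011 m and linear speed of cap_tub below 0.02 m/s and angle between cap_tub's own z axis and vertical below 0.2 rad and contact force between the fingers and cap_tub below 0.2 N), for 0.2 s.
At the end, for the whole second after the job is handed in: The dish stands upright within 15 mm of the green mat's centre; the tub within 12 mm of the white spot's centre; the red-capped bottle within 12 mm of the red spot's and the yellow-capped bottle within 12 mm of the yellow spot's centre, upright; all released and at rest (horizontal distance between blue_dish and green_mat below 0.015 m and height (world z) of blue_dish below 0.008 m and linear speed of each of blue_dish, cap_tub, red_bottle, yellow_bottle below 0.02 m/s and angle between each of blue_dish, cap_tub, red_bottle, yellow_bottle's own z axis and vertical below 0.2 rad and contact force between the fingers and blue_dish below 0.2 N and horizontal distance between cap_tub and white_spot below 0.012 m and height (world z) of each of cap_tub, red_bottle, yellow_bottle below 0.011 m and contact force between the fingers and cap_tub below 0.2 N and horizontal distance between red_bottle and red_spot below 0.012 m and contact force between the fingers and red_bottle below 0.2 N and horizontal distance between yellow_bottle and yellow_spot below 0.012 m and contact force between the fingers and yellow_bottle below 0.2 N); the robot touches nothing.
It fails at once if a bottle is tipped (more than 35 degrees) (angle between any of red_bottle, yellow_bottle's own z axis and vertical above 0.6 rad).
It fails at once if the sample vial is moved (more than 20 mm) or tipped (distance of vial from where it was at the start of the episode above 0.02 m or angle between vial's own z axis and vertical above 0.4 rad).
It also fails if it takes over 131 s, if anything falls off the work surface, if the arm or the gripper's body presses on something with over 40 N, if the wrist force passes 120 N, or if a joint passes its speed limit or range.

## Working session

There is one attempt and no reset: what is moved stays moved. The work goes in short steps, Python scripts to look and compute and a tool call to move; the robot and the scene stay as the last step left them, time stands still between calls to the robot, and variables do not carry over. Pictures are saved under pics/ and viewed, about 12 in all and at most 16, crops included, and the job is handed in when it is done.

Besides the shell and the picture viewer there is one more tool, called by a JSON object that holds its "method" and its "body", one argument or row to a line. carry_out: Moves the arm, as the interface text tells. Its arguments: {"type":"object","properties":{"plan":{"type":"array","items":{"type":"number"}},"squeeze":{"type":"number"}},"required":["plan"]}

```bash
ls; mkdir -p pics; python3 - <<'E'
from workcell import bot
import cv2,numpy as np
s=bot.sense(); print(s['clock'],s['tool_pos'],s['orientation'],s['opening'],bot.tcp_to_tips)
ims=[]
for c in('top','side'):
    im,d=bot.get_image(c); cv2.imwrite(f'pics/{c}0.png',im[:,:,::-1]); np.save(f'pics/{c}0.npy',d)
    print(c,bot.calibration(c))
print(bot.calibration('wrist'))
E
```

```text
pics
0.0 [ 280.35448011 -613.23065146  237.93121775] [-9.01306967e+01  2.67925335e-03 -1.55430996e+02] 0.9992863067619779 8.0
top {'fov_y': 55.08264310038456, 'cx': 320.9970938111233, 'cy': 194.28715585431945, 'position': array([409.23995033,  24.72224211, 917.54416526]), 'orientation': array([-170.70890684,   -0.53894817,  -88.59623686])}
side {'fov_y': 46.39808037060698, 'cx': 317.64832762541363, 'cy': 203.60228099278612, 'position': array([ 41.73640657, 963.6547588 , 806.08377097]), 'orientation': array([-124.83856739,    0.80378606, -152.05875048])}
{'fov_y': 61.2127399932992, 'cx': 314.54590344209566, 'cy': 206.08025035345463, 'tool_from_camera': array([[-6.95551071e-04,  9.54597860e-01,  2.97896696e-01,
        -7.64334486e+01],
       [-9.26822246e-04, -2.97897256e-01,  9.54597489e-01,
        -1.34546135e+02],
       [ 9.99999329e-01,  3.87874020e-04,  1.09194529e-03,
         6.36103322e-01],
       [ 0.00000000e+00,  0.00000000e+00,  0.00000000e+00,
         1.00000000e+00]])}
```

View pics/top0.png

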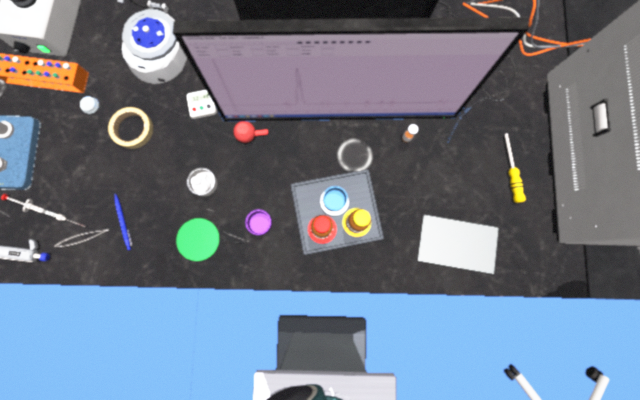

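View pics/side0.png

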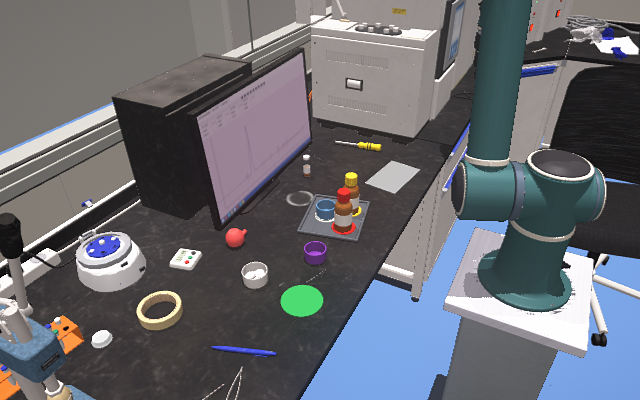

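The top view shows these, by column and row:

- Tray at (337,212), with the blue dish at (335,201), the red bottle at (322,229) and the yellow bottle at (357,221).
- Side mat at (458,244), green mat at (198,240), vial at (411,133), bulb at (245,131).

Things that could be confused:

- **Dish:** blue (335,201), purple (259,222), which is the look-alike, and a glass ring (354,155). I choose the blue one.
- **Tub:** white tub (202,182), tape roll (130,127), white cap (89,105). I choose (202,182).

```bash
cat > h.py <<'E'
from workcell import bot
import numpy as np, cv2
from scipy.spatial.transform import Rotation as Ro
def rot(rpy): return Ro.from_euler('xyz',rpy,degrees=True).as_matrix()
def cam(name,s=None):
    c=bot.calibration(name); f=200/np.tan(np.radians(c['fov_y']/2))
    if name=='wrist':
        s=s or bot.sense(); T=c['tool_from_camera']; R=rot(s['orientation'])
        return f,c['cx'],c['cy'],R@T[:3,:3],R@T[:3,3]+s['tool_pos']
    return f,c['cx'],c['cy'],rot(c['orientation']),c['position']
def plane(C,uv,z):
    f,cx,cy,R,p=C; r=R@np.array([(uv[0]-cx)/f,(uv[1]-cy)/f,1]); return p+r*(z-p[2])/r[2]
def pts(C,d,mask):
    f,cx,cy,R,p=C; v,u=np.nonzero(mask&(d>0)); z=d[v,u]
    return (R@np.stack([(u-cx)/f*z,(v-cy)/f*z,z])).T+p
def circ(P):  # least-squares circle
    A=np.c_[2*P[:,:2],np.ones(len(P))]; s=np.linalg.lstsq(A,(P[:,:2]**2).sum(1),rcond=None)[0]
    return s[0],s[1],np.sqrt(s[2]+s[0]**2+s[1]**2)
def togo(target,s=None):
    s=s or bot.sense(); return rot(s['orientation']).T@(np.array(target)-s['tool_pos'])/10
E
python3 - <<'E'
from h import *
np.set_printoptions(precision=1,suppress=True)
bot.get_image('top');C=cam('top');d=np.load('pics/top0.npy')
for n,z in dict(red_bottle=0,yellow_bottle=0,blue_dish=6,cap_tub=0,red_spot=6,yellow_spot=6,white_spot=6,side_mat=3,green_mat=3,vial=0).items():
    t=bot.tip_of('top',n); m=bot.cut_out('top',n)
    print(n,[(np.round(a['conf'],2),np.array(a['uv']),plane(C,a['uv'],z)) for a in t[:3]])
    for a in m[:2]:
        P=pts(C,d,a['region']); print('   ',round(a['conf'],2),np.array(a['rect']),'med',np.median(P,0),'z',np.percentile(P[:,2],[2,50,98]),plane(C,a['rect'][:2],z), 'size',P.max(0)-P.min(0))
print(bot.sense()['clock'])
E
```

```text
red_bottle [(np.float64(0.84), array([320.6, 230.6]), array([471.7,  18.6,   0. ]))]
    0.68 [322.1 226.9  19.7  19.1] med [472.4  19.2 124.2] z [ 76.4 124.2 128.8] [480.6  15.2   0. ] size [45.6 43.8 77.3]
yellow_bottle [(np.float64(0.6), array([353.7, 223.6]), array([490.4, -60.3,   0. ]))]
    0.55 [358.6 220.6  25.8  23.6] med [487.  -59.1  91.7] z [  6.5  91.7 128.9] [497.9 -72.    0. ] size [ 61.   50.7 127.6]
blue_dish [(np.float64(0.81), array([336.8, 199.7]), array([546.3, -18.5,   6. ])), (np.float64(0.63), array([262.6, 222.4]), array([487.2, 156.9,   6. ])), (np.float64(0.6), array([356.5, 221.7]), array([494.6, -66.4,   6. ]))]
    0.95 [335.1 198.3  20.5  26.6] med [547.5 -11.7  11.8] z [ 7.6 11.8 43. ] [549.6 -14.3   6. ] size [61.5 53.4 41.2]
    0.75 [258.4 221.5  26.7  23. ] med [487.7 168.7   5.8] z [ 0.3  5.8 37. ] [489.1 167.    6. ] size [60.1 63.4 42.4]
cap_tub [(np.float64(0.84), array([205.5, 185.7]), array([573.3, 300.4,   0. ]))]
    0.87 [202.8 182.9  29.1  29. ] med [576.9 303.3  24.1] z [ 3.  24.1 35.5] [580.1 307.5   0. ] size [60.6 61.4 37.7]
red_spot
[... 796 characters left out ...]
 [ 447.3 -307.3    3.5] z [0.2 3.5 6.9] [ 443.1 -310.8    3. ] size [131.2 187.8  10.8]
    0.16 [202.2 183.5  31.5  28.8] med [576.9 304.1  24.1] z [ 3.1 24.1 35.2] [578.  307.9   3. ] size [60.3 61.4 37.4]
green_mat [(np.float64(0.94), array([196.7, 239.8]), array([442.4, 310.8,   3. ])), (np.float64(0.66), array([457.9, 245.3]), array([ 444.9, -308. ,    3. ]))]
    0.79 [198.4 238.7  43.8  36.6] med [443.1 310.3   3.4] z [0.2 3.4 6.8] [445.1 307.    3. ] size [ 97.  100.6  11.6]
vial [(np.float64(0.61), array([404.7, 138.7]), array([ 705.1, -185. ,    0. ]))]
    0.61 [409.9 132.6  16.1  18.6] med [ 702.9 -183.5   38.6] z [ 3.3 38.6 76. ] [ 721.2 -198.2    0. ] size [39.1 23.1 78.5]
1.15
```

```bash
python3 - <<'E'
from h import *
np.set_printoptions(precision=1,suppress=True)
C=cam('top');d=np.load('pics/top0.npy');im=cv2.imread('pics/top0.png');h=cv2.cvtColor(im,cv2.COLOR_BGR2HSV)
P=pts(C,d,np.ones(d.shape,bool))
def near(x,y,r,z0,z1): return P[(np.hypot(P[:,0]-x,P[:,1]-y)<r)&(P[:,2]>z0)&(P[:,2]<z1)]
for n,x,y in(('red',472,19),('yel',488,-62)):
    Q=near(x,y,35,112,140); print(n,len(Q),Q.mean(0),(Q.max(0)+Q.min(0))/2,Q.max(0)-Q.min(0))
for n,x,y in(('dish',547,-14),('purple',488,168),('tub',577,303)):
    Q=near(x,y,45,28,60); print(n,len(Q),circ(Q),(Q.max(0)+Q.min(0))/2)
# mats and tray rect
for n,lo,hi,box,z in(('tray',(90,20,40),(125,130,160),(285,165,390,258),10),('mat',(0,0,120),(180,60,255),(410,205,505,280),3)):
    m=cv2.inRange(h,lo,hi); k=np.zeros_like(m); a=box; k[a[1]:a[3],a[0]:a[2]]=m[a[1]:a[3],a[0]:a[2]]
    k=cv2.morphologyEx(k,cv2.MORPH_OPEN,np.ones((3,3)))
    v,u=np.nonzero(k); W=np.array([plane(C,(a,b),z)[:2] for a,b in zip(u,v)],np.float32)
    print(n,len(u),cv2.minAreaRect(W))
m=cv2.inRange(h,(50,120,80),(75,255,255)); v,u=np.nonzero(m); print('green',plane(C,(u.mean(),v.mean()),3),len(u))
# tall things nearby: max height map
for x in range(350,800,50): print(x,[int(np.percentile(q,98)) if len(q:=P[(abs(P[:,0]-x)<25)&(abs(P[:,1]-y)<25),2])>5 else -1 for y in range(400,-450,-50)])
cv2.imwrite('pics/c1.png',cv2.resize(im[150:275,170:520],None,fx=2.2,fy=2.2,interpolation=cv2.INTER_CUBIC))
E
```

```text
red 221 [476.   18.6 125.7] [476.4  18.9 121.9] [34.8 33.3 16.1]
yel 222 [491.3 -63.1 125.9] [491.5 -63.8 122. ] [33.2 33.2 16.5]
dish 132 (np.float64(544.0889364430107), np.float64(-10.911630911186876), np.float64(26.936678159126053)) [545.  -10.3  36.4]
purple 124 (np.float64(485.5469063562781), np.float64(164.7475459840627), np.float64(27.131831404040625)) [485.6 165.6  34. ]
tub 199 (np.float64(578.3183213391522), np.float64(303.3024049641641), np.float64(24.38060852489254)) [577.2 303.8  32.6]
tray 1236 ((518.6436767578125, -17.482955932617188), (173.8329620361328, 194.82528686523438), 12.600369453430176)
mat 3698 ((448.76025390625, -308.07342529296875), (183.69186401367188, 113.38204956054688), 81.63143920898438)
green [459.9 324.2   3. ] 1554
350 [3, 3, 3, 3, 3, 3, 3, 4, 3, 3, 3, 3, 3, 3, 3, 3, 3]
400 [3, 5, 6, 4, 3, 3, 3, 10, 4, 3, 4, 4, 5, 6, 6, 6, 5]
450 [3, 6, 6, 5, 34, 35, 3, 126, 127, 86, 12, 4, 5, 7, 7, 6, 6]
500 [3, 4, 6, 4, 36, 36, 10, 127, 128, 128, 127, 3, 4, 6, 5, 6, 5]
550 [3, 32, 34, 10, 3, 3, 11, 7, 42, 42, 12, 3, 3, 3, 3, 3, 3]
600 [3, 33, 34, 24, 3, 3, 10, 11, 11, 11, 12, 3, 4, 3, 3, 3, 3]
650 [3, 3, 3, 3, 3, 3, 3, 3, 3, 3, 4, 3, 3, 3, 3, 3, 3]
700 [3, 3, 3, 225, 172, 143, 119, 88, 80, 15, 3, 7, 75, 3, 6, 3, 4]
750 [3, 18, 18, 388, 388, 388, 388, 388, 388, 388, 388, 388, 388, 388, 387, 4, 3]
```

View pics/c1.png

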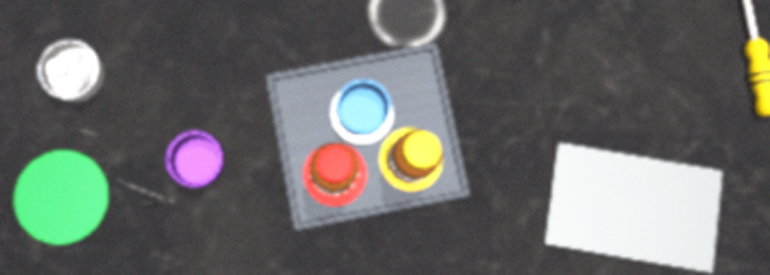

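The crop confirms the choice: blue dish on the white spot behind the bottles, the purple one lying apart. The cap spacing is 83.5 mm (84 expected) and the tray yaw is about 10.6°.

```bash
python3 - <<'E'
from h import *
s=bot.sense();print(togo((491,-63,235)), togo((420,-300,240)),s['orientation'])
E
```

```text
[-42.03522005   0.42933932 -41.35656632] [-25.72426875  -0.07004448 -22.75405349] [-8.99973713e+01  8.33427263e-04 -1.55432264e+02]
```

{"method": "carry_out", "body": {
  "plan": [0.75,-42.0,0.4,-41.4,-1.326,0.75,-42.0,0.4,-41.4,-1.326,0.75,-42.0,0.4,-41.4,-1.326,0.75,-42.0,0.4,-41.4,-1.326,0.75,-42.0,0.4,-41.4,-1.326,0.75,-42.0,0.4,-41.4,-1.326,0.75,-42.0,0.4,-41.4,-1.326,0.75,-42.0,0.4,-41.4,-1.326,0.75,-42.0,0.4,-41.4,-1.326,0.75,-42.0,0.4,-41.4,-1.326],
  "squeeze": 40
}}

```text
clock: 2.15
tool_pos: [459.0, -144.7, 236.3]
orientation: [-89.9, -0.0, -79.3]
ft_force: [1.3, 0.4, 0.1]
opening: 0.745
```

```bash
python3 - <<'E'
from h import *
s=bot.sense();print(s['clock'],s['tool_pos'],s['orientation'],togo((491,-63,235)))
E
```

```text
2.15 [ 458.97941868 -144.73776776  236.34042998] [-8.99365075e+01 -3.95741525e-02 -7.93161532e+01] [-7.43854777  0.13407123  4.66173815]
```

{"method": "carry_out", "body": {
  "plan": [0.75,-7.4,0.1,4.7,0,0.75,-7.4,0.1,4.7,0,0.75,-7.4,0.1,4.7,0,0.75,-7.4,0.1,4.7,0]
}}

```text
clock: 2.55
tool_pos: [491.5, -62.6, 235.4]
orientation: [-89.9, -0.1, -79.2]
ft_force: [0.3, -0.3, 0.3]
opening: 0.75
```

```bash
cat > wl.py <<'E'
from h import *
import sys
np.set_printoptions(precision=1,suppress=True)
# usage: wl.py tag  name:zlo:zhi:x:y:r ... -> slice centres from the wrist depth
s=bot.sense(); im,d=bot.get_image('wrist'); C=cam('wrist',s)
print(s['clock'],s['tool_pos'],s['orientation'])
cv2.imwrite(f'pics/w_{sys.argv[1]}.png',im[:,:,::-1]); np.save(f'pics/w_{sys.argv[1]}.npy',d)
P=pts(C,d,np.ones(d.shape,bool))
for a in sys.argv[2:]:
    n,z0,z1,x,y,r=a.split(':'); z0,z1,x,y,r=map(float,(z0,z1,x,y,r))
    Q=P[(np.hypot(P[:,0]-x,P[:,1]-y)<r)&(P[:,2]>z0)&(P[:,2]<z1)]
    if len(Q)<20: print(n,'few',len(Q)); continue
    (c,R)=cv2.minEnclosingCircle(Q[:,:2].astype(np.float32))
    print(n,len(Q),'mean',Q.mean(0),'enc',np.array(c),round(R,1),'lsq',np.array(circ(Q)))
E
python3 wl.py y1 yel:118:135:491:-63:30 red:118:135:476:19:30 dish:30:50:544:-11:40
```

```text
2.55 [491.5 -62.6 235.4] [-89.9  -0.1 -79.2]
yel 1554 mean [493.3 -64.3 125.6] enc [493.4 -65.9] 17.8 lsq [493.3 -64.7  12.1]
red 2008 mean [477.8  16.6 125.8] enc [477.8  16.4] 17.7 lsq [477.8  16.4  12. ]
dish 843 mean [549.3 -13.3  39.1] enc [546.3 -13.1] 28.9 lsq [545.7 -12.9  26.9]
```

View pics/w_y1.png

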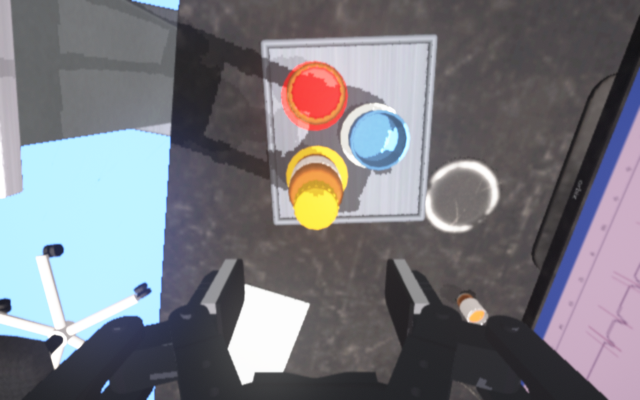

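The wrist view shows the yellow cap at (316,208), the red cap at (314,93) and the dish at (378,138). Their positions agree with the top camera to about 2 mm, so I can descend on the yellow cap.

```bash
python3 -c "
from h import *
print(togo((492.7,-64.3,103)))"
```

```text
[ 0.09122491 13.23877144  0.11376427]
```

{"method": "carry_out", "body": {
  "plan": [0.75,0.1,4,0.1,0,0.75,0.1,8,0.1,0,0.75,0.1,10.5,0.1,0,0.75,0.1,12.3,0.1,0,0.75,0.1,13.2,0.1,0,0.75,0.1,13.2,0.1,0]
}}

```text
clock: 3.2
tool_pos: [491.2, -65.5, 102.1]
orientation: [-90.1, -0.0, -79.4]
ft_force: [0.0, -0.1, -0.7]
opening: 0.752
```

{"method": "carry_out", "body": {
  "plan": [0.2,0,0,0,0,0.2,0,0,0,0,0.2,0,0,0,0,0.2,0,0,0,0,0.2,0,0,0,0,0.2,0,0,0,0,0.2,0,0,0,0,0.2,0,0,0,0]
}}

```text
clock: 4.0
tool_pos: [492.5, -65.8, 103.5]
orientation: [-90.0, -0.1, -79.4]
ft_force: [0.3, -1.3, 5.7]
opening: 0.386
```

{"method": "carry_out", "body": {
  "plan": [0.2,0,-2,0,0,0.2,0,-5,0,0,0.2,0,-6,0,0,0.2,0,-6,0,0]
}}

```text
clock: 4.4
tool_pos: [493.7, -65.8, 165.1]
orientation: [-89.8, -0.2, -79.3]
ft_force: [0.0, -0.3, -2.1]
opening: 0.385
```

```bash
python3 -c "
from h import *
print(bot.sense()['ft_force'],togo((442.2,-352.5,163)))"
```

```text
[ 0.01406424 -0.26769173 -2.09559272] [ 27.22583234   0.24797228 -10.3634143 ]
```

{"method": "carry_out", "body": {
  "plan": [0.2,2,0,-0.7,0,0.2,5.5,0,-2.1,0,0.2,9.5,0,-3.6,0,0.2,13.5,0,-5.1,0,0.2,17.5,0,-6.7,0,0.2,21,0,-8.0,0,0.2,24,0,-9.2,0,0.2,26.2,0,-10,0,0.2,27.2,0,-10.4,0,0.2,27.2,0,-10.4,0]
}}

```text
clock: 5.4
tool_pos: [440.8, -352.6, 163.7]
orientation: [-89.9, -0.0, -79.4]
ft_force: [0.7, 1.1, -1.5]
opening: 0.387
```

```bash
python3 wl.py m1 >/dev/null; python3 - <<'E'
from h import *
im=cv2.imread('pics/w_m1.png'); s=bot.sense(); C=cam('wrist')
for x,y in((442.2,-352.5),(455.4,-263.5)):
    for a in range(0,360,15):
        p=np.array([x+25*np.cos(np.radians(a)),y+25*np.sin(np.radians(a)),3]); q=C[3].T@(p-C[4]); u=int(C[0]*q[0]/q[2]+C[1]);v=int(C[0]*q[1]/q[2]+C[2]); cv2.circle(im,(u,v),2,(0,0,255),-1)
cv2.imwrite('pics/w_m1b.png',im); print(s['tool_pos'],s['orientation'],togo((442.2,-352.5,100.5)))
E
```

```text
[ 441.10916768 -351.5576408   164.00452701] [-8.98485903e+01 -2.67893979e-02 -7.93990179e+01] [0.10972612 6.35072005 0.07310288]
```

View pics/w_m1b.png

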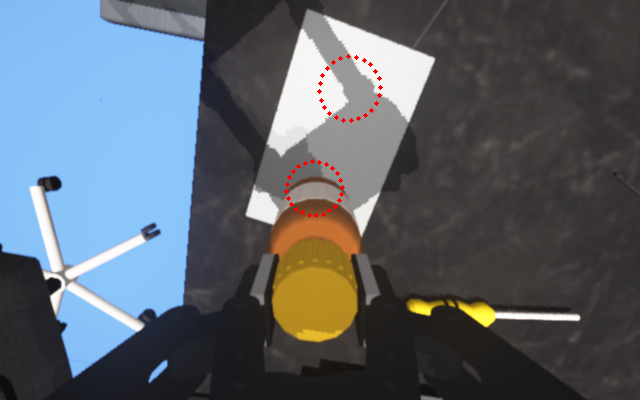

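Both planned spots (red circles at (315,188) and (350,88)) lie on the mat. Now I lower the yellow bottle.

{"method": "carry_out", "body": {
  "plan": [0.2,0.1,2,0.1,0,0.2,0.1,4,0.1,0,0.2,0.1,5.2,0.1,0,0.2,0.1,5.8,0.1,0,0.2,0.1,6.1,0.1,0,0.2,0.1,6.3,0.1,0,0.2,0.1,6.3,0.1,0]
}}

```text
clock: 6.15
tool_pos: [442.9, -352.5, 101.6]
orientation: [-89.8, -0.1, -79.4]
ft_force: [-0.4, 0.7, -1.2]
opening: 0.382
```

{"method": "carry_out", "body": {
  "plan": [0.2,0,0.1,0,0,0.2,0,0.2,0,0,0.2,0,0.2,0,0]
}}

```text
clock: 6.45
tool_pos: [443.6, -353.2, 100.7]
orientation: [-89.7, -0.2, -79.4]
ft_force: [-0.1, -0.4, 2.0]
opening: 0.384
```

Contact (force went from −2 to +2 N). Next I open the fingers and rise.

{"method": "carry_out", "body": {
  "plan": [0.75,0,0,0,0,0.75,0,0,0,0,0.75,0,0,0,0,0.75,0,0,0,0,0.75,0,-1,0,0,0.75,0,-4,0,0,0.75,0,-8,0,0,0.75,0,-12,0,0,0.75,0,-12,0,0]
}}

```text
clock: 7.35
tool_pos: [446.4, -355.9, 229.0]
orientation: [-89.3, -0.8, -79.4]
ft_force: [0.3, -0.2, 1.1]
opening: 0.747
```

```bash
python3 -c "
from h import *
print(togo((478,17,235)))"; python3 wl.py m2 yel:112:135:443:-353:40
```

```text
[-36.06309901  -0.94920474   9.97999559]
7.35 [ 446.4 -355.9  229. ] [-89.3  -0.8 -79.4]
yel 1662 mean [ 444.9 -351.2  122.4] enc [ 445.2 -352.8] 17.8 lsq [ 445.  -351.6   12.2]
```

{"method": "carry_out", "body": {
  "plan": [0.75,-36.1,-0.9,10,0,0.75,-36.1,-0.9,10,0,0.75,-36.1,-0.9,10,0,0.75,-36.1,-0.9,10,0,0.75,-36.1,-0.9,10,0,0.75,-36.1,-0.9,10,0,0.75,-36.1,-0.9,10,0,0.75,-36.1,-0.9,10,0,0.75,-36.1,-0.9,10,0,0.75,-36.1,-0.9,10,0]
}}

```text
clock: 8.4
tool_pos: [476.2, 18.6, 231.4]
orientation: [-89.5, -0.6, -79.3]
ft_force: [-0.1, -0.3, -0.3]
opening: 0.753
```

```bash
python3 wl.py r1 red:118:135:476:17:30 dish:30:50:544:-11:40; python3 - <<'E'
from h import *
for i in range(4):
    s=bot.sense(); bot.get_image('wrist'); print(s['orientation'],s['tool_pos'],rot(s['orientation'])[:,1])
print(togo((477.5,17,103)))
E
```

```text
8.4 [476.2  18.6 231.4] [-89.5  -0.6 -79.3]
red 1606 mean [477.6  18.  125.6] enc [477.9  16.5] 17.9 lsq [477.7  17.6  12.1]
dish 854 mean [547.8 -14.3  38.4] enc [546.3 -12.9] 29.0 lsq [545.7 -12.4  27. ]
[-89.51916175  -0.58150843 -79.38137561] [476.28675846  17.95536496 231.516858  ] [ 0.01011851 -0.00842849 -0.99991328]
[-89.50080662  -0.57971673 -79.44626577] [476.43019229  17.51975053 231.66003449] [ 0.01041815 -0.00835051 -0.99991086]
[-89.48036635  -0.57352707 -79.48756076] [476.55758854  17.34929349 231.80970918] [ 0.01074317 -0.00818669 -0.99990878]
[-89.46634735  -0.56843189 -79.5105769 ] [476.65018717  17.26080382 231.92734612] [ 0.01096426 -0.008059   -0.99990741]
[-0.08771636 12.90591413 -0.05456436]
```

{"method": "carry_out", "body": {
  "plan": [0.75,-0.1,4,0,0,0.75,-0.1,8,0,0,0.75,-0.1,10.5,0,0,0.75,-0.1,12.1,0,0,0.75,-0.1,12.9,0,0,0.75,-0.1,12.9,0,0]
}}

```text
clock: 9.25
tool_pos: [477.1, 16.5, 102.0]
orientation: [-89.6, -0.5, -79.6]
ft_force: [-0.0, -0.2, 1.3]
opening: 0.754
```

{"method": "carry_out", "body": {
  "plan": [0.2,0,0,0,0,0.2,0,0,0,0,0.2,0,0,0,0,0.2,0,0,0,0,0.2,0,0,0,0,0.2,0,0,0,0,0.2,0,0,0,0]
}}

```text
clock: 9.95
tool_pos: [478.1, 16.5, 103.4]
orientation: [-89.5, -0.6, -79.6]
ft_force: [-1.6, -1.1, 6.0]
opening: 0.384
```

{"method": "carry_out", "body": {
  "plan": [0.2,0,-2,0,0,0.2,0,-5,0,0,0.2,0,-6,0,0,0.2,0,-6,0,0]
}}

```text
clock: 10.35
tool_pos: [478.9, 17.1, 165.1]
orientation: [-89.2, -0.6, -79.6]
ft_force: [0.5, -0.4, -1.6]
opening: 0.386
```

```bash
python3 -c "
from h import *
s=bot.sense();print(s['ft_force'],togo((455.9,-260,163)))"
```

```text
[ 0.49913055 -0.38764014 -1.6282189 ] [26.8273154   0.40244657 -7.28892589]
```

{"method": "carry_out", "body": {
  "plan": [0.2,2,0,-0.5,0,0.2,5.5,0,-1.5,0,0.2,9.5,0,-2.6,0,0.2,13.5,0,-3.7,0,0.2,17.5,0.2,-4.7,0,0.2,21,0.3,-5.7,0,0.2,24,0.4,-6.5,0,0.2,26,0.4,-7.1,0,0.2,26.8,0.4,-7.3,0,0.2,26.8,0.4,-7.3,0]
}}

```text
clock: 11.35
tool_pos: [454.9, -260.0, 161.6]
orientation: [-89.3, -0.5, -79.7]
ft_force: [0.0, 0.3, -2.7]
opening: 0.385
```

```bash
python3 -c "
from h import *
s=bot.sense();print(s['ft_force'],s['orientation'],togo((455.9,-260,100.5)))"
```

```text
[ 1.85326620e-03  2.78645572e-01 -2.71155954e+00] [-89.31941054  -0.53228557 -79.66664492] [-0.03708911  6.10616052  0.02071765]
```

{"method": "carry_out", "body": {
  "plan": [0.2,0,2,0,0,0.2,0,4,0,0,0.2,0,5.2,0,0,0.2,0,5.7,0,0,0.2,0,6.0,0,0,0.2,0,6.1,0,0,0.2,0,6.2,0,0,0.2,0,6.2,0,0]
}}

```text
clock: 12.15
tool_pos: [456.4, -260.7, 100.4]
orientation: [-89.2, -0.6, -79.7]
ft_force: [-0.1, -1.4, -2.5]
opening: 0.384
```

{"method": "carry_out", "body": {
  "plan": [0.2,0,0.1,0,0,0.2,0,0.2,0,0,0.2,0,0.2,0,0]
}}

```text
clock: 12.45
tool_pos: [456.8, -261.2, 100.3]
orientation: [-89.2, -0.6, -79.7]
ft_force: [-3.4, 2.3, 9.2]
opening: 0.386
```

Contact. I release, rise, then go to a viewpoint over the dish.

{"method": "carry_out", "body": {
  "plan": [0.75,0,0,0,0,0.75,0,0,0,0,0.75,0,0,0,0,0.75,0,0,0,0,0.75,0,-1,0,0,0.75,0,-4,0,0,0.75,0,-8,0,0,0.75,0,-11,0,0,0.75,0,-11,0,0]
}}

```text
clock: 13.35
tool_pos: [458.3, -262.2, 216.8]
orientation: [-88.8, -1.1, -79.7]
ft_force: [0.1, -0.4, 0.5]
opening: 0.751
```

```bash
python3 wl.py m3 yel:112:135:445:-352:30 red:112:135:456:-260:30; python3 -c "
from h import *
print(togo((545,-12,200)))"
```

```text
13.35 [ 458.3 -262.2  216.8] [-88.8  -1.1 -79.7]
yel 1511 mean [ 445.3 -349.4  121.7] enc [ 445.3 -352.4] 17.8 lsq [ 445.3 -350.7   12.7]
red 1824 mean [ 457.  -259.1  122.3] enc [ 457.6 -260.7] 17.8 lsq [ 457.1 -259.6   12.3]
[-22.98170262   1.29233254  13.10972344]
```

View pics/w_m3.png

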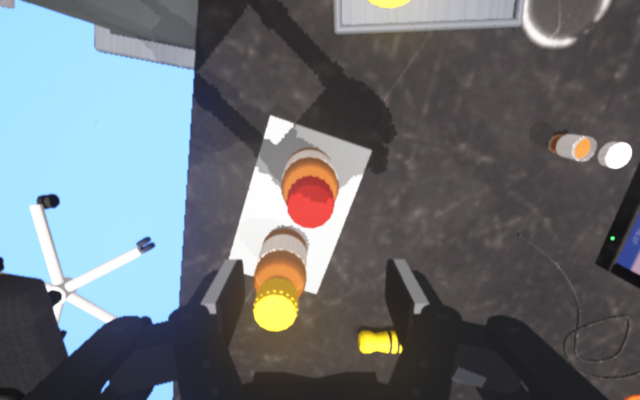

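Both bottles are upright on the mat: red cap at (310,203), yellow at (275,310). Next is the dish.

{"method": "carry_out", "body": {
  "plan": [1.0,-23,1.3,13.1,0,1.0,-23,1.3,13.1,0,1.0,-23,1.3,13.1,0,1.0,-23,1.3,13.1,0,1.0,-23,1.3,13.1,0,1.0,-23,1.3,13.1,0,1.0,-23,1.3,13.1,0,1.0,-23,1.3,13.1,0]
}}

```text
clock: 14.2
tool_pos: [544.0, -12.3, 198.9]
orientation: [-89.1, -0.9, -79.6]
ft_force: [0.2, 0.5, 0.1]
opening: 1.005
```

```bash
python3 wl.py d1 dish:34:50:545:-12:40; python3 - <<'E'
from h import *
np.set_printoptions(precision=1,suppress=True)
s=bot.sense(); C=cam('wrist'); im=cv2.imread('pics/w_d1.png')
h=cv2.cvtColor(im,cv2.COLOR_BGR2HSV)
for n,lo,hi in(('red',(0,150,100),(6,255,255)),('yel',(20,150,120),(35,255,255))):
    m=cv2.inRange(h,lo,hi); cs=max(cv2.findContours(m,0,1)[0],key=cv2.contourArea)
    W=np.array([plane(C,p[0],6)[:2] for p in cs],np.float32); print(n,cv2.contourArea(cs),cv2.minEnclosingCircle(W),W.mean(0))
for x,y,r,z in((544.7,-11.5,29,41),(477.5,17,34,6),(492.7,-64.5,34,6),(543.5,-11.8,34,6)):
    for a in range(0,360,15):
        p=np.array([x+r*np.cos(np.radians(a)),y+r*np.sin(np.radians(a)),z]); q=C[3].T@(p-C[4]); cv2.circle(im,(int(C[0]*q[0]/q[2]+C[1]),int(C[0]*q[1]/q[2]+C[2])),1,(255,0,255),-1)
cv2.imwrite('pics/w_d1b.png',im); print(togo((545,-12,20)))
E
```

```text
14.2 [544.  -12.3 198.9] [-89.1  -0.9 -79.6]
dish 829 mean [546.7 -14.4  39.9] enc [546.4 -13. ] 28.9 lsq [546.2 -12.6  27. ]
red 432.5 ((489.6765441894531, -5.456000328063965), 23.44808578491211) [489.7  -7.1]
yel 63.0 ((500.2689208984375, -38.963356018066406), 16.778169631958008) [499.9 -36.6]
[-0.4 17.9 -0.2]
```

View pics/w_d1b.png

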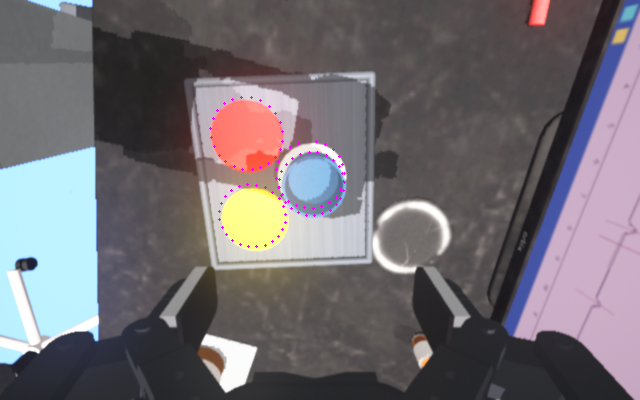

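The overlay matches the red spot (247,134), yellow spot (254,218) and dish (314,181) within about 2 px. Descending on the dish.

{"method": "carry_out", "body": {
  "plan": [1.0,0,5,0,0,1.0,-0.1,9,-0.1,0,1.0,-0.3,13,-0.2,0,1.0,-0.4,15.5,-0.2,0,1.0,-0.4,17,-0.2,0,1.0,-0.4,17.9,-0.2,0,1.0,-0.4,17.9,-0.2,0]
}}

```text
clock: 14.95
tool_pos: [544.4, -12.5, 19.6]
orientation: [-89.1, -0.9, -79.8]
ft_force: [-0.3, 0.9, 0.6]
opening: 0.998
```

{"method": "carry_out", "body": {
  "plan": [0.4,0,0,0,0,0.4,0,0,0,0,0.4,0,0,0,0,0.4,0,0,0,0,0.4,0,0,0,0,0.4,0,0,0,0,0.4,0,0,0,0],
  "squeeze": 25
}}

```text
clock: 15.65
tool_pos: [546.1, -12.8, 21.6]
orientation: [-88.9, -1.0, -79.8]
ft_force: [-1.6, -1.5, 6.6]
opening: 0.665
```

{"method": "carry_out", "body": {
  "plan": [0.4,0,-1,0,0,0.4,0,-3,0,0,0.4,0,-6,0,0,0.4,0,-9,0,0,0.4,0,-11,0,0,0.4,0,-11,0,0]
}}

```text
clock: 16.25
tool_pos: [546.9, -11.2, 136.4]
orientation: [-88.4, -1.1, -79.7]
ft_force: [0.8, -0.2, -0.8]
opening: 0.664
```

```bash
python3 -c "
from h import *
s=bot.sense();print(s['ft_force'],togo((443,309.5,130)))"
```

```text
[ 0.77011503 -0.15478286 -0.83356172] [-33.41632772  -0.12308622  -4.51166797]
```

{"method": "carry_out", "body": {
  "plan": [0.4,-2,0,-0.3,0,0.4,-6,0,-0.8,0,0.4,-10.5,0,-1.4,0,0.4,-15,0,-2,0,0.4,-19.5,0,-2.6,0,0.4,-24,0,-3.2,0,0.4,-28,0,-3.8,0,0.4,-31.2,0,-4.2,0,0.4,-33.4,-0.1,-4.5,0,0.4,-33.4,-0.1,-4.5,0]
}}

```text
clock: 17.25
tool_pos: [441.5, 311.5, 128.7]
orientation: [-88.5, -1.1, -79.5]
ft_force: [0.5, -0.7, -0.8]
opening: 0.667
```

```bash
cat > gr.py <<'E'
from h import *
np.set_printoptions(precision=1,suppress=True)
s=bot.sense(); im,d=bot.get_image('wrist'); C=cam('wrist',s); im=im[:,:,::-1].copy()
cv2.imwrite('pics/w_g1.png',im)
h=cv2.cvtColor(im,cv2.COLOR_BGR2HSV); m=cv2.inRange(h,(45,100,40),(80,255,255))
cs=max(cv2.findContours(m,0,1)[0],key=cv2.contourArea); W=np.array([plane(C,p[0],3)[:2] for p in cs],np.float32)
print(s['tool_pos'],s['orientation'],'green',cv2.contourArea(cs),cv2.minEnclosingCircle(W),W.max(0),W.min(0))
E
python3 gr.py
```

```text
[441.5 311.5 128.7] [-88.5  -1.1 -79.5] green 8608.0 ((444.59344482421875, 309.01641845703125), 50.42115020751953) [494.9 359.4] [394.6 272.8]
```

View pics/w_g1.png

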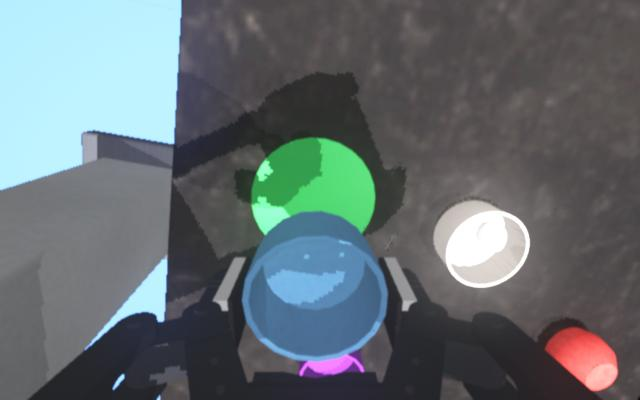

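The dish is held at (315,290). The mat centre comes out at (444.6, 309) mm, and the fit radius of 50.4 agrees with the 50 given. The purple dish is well clear.

```bash
python3 -c "
from h import *
s=bot.sense();print(s['tool_pos'],togo((444.5,309.2,18.5)))"
```

```text
[441.98334606 310.10066107 128.70807399] [-0.08449555 11.02359708 -0.05301988]
```

{"method": "carry_out", "body": {
  "plan": [0.4,0,3,0,0,0.4,-0.1,6,0,0,0.4,-0.1,8.5,0,0,0.4,-0.1,10,0,0,0.4,-0.1,10.6,0,0,0.4,-0.1,10.9,0,0,0.4,-0.1,11.0,0,0,0.4,-0.1,11.0,0,0]
}}

```text
clock: 18.1
tool_pos: [445.9, 309.9, 19.8]
orientation: [-88.4, -1.1, -79.6]
ft_force: [-0.2, 0.5, 0.3]
opening: 0.664
```

{"method": "carry_out", "body": {
  "plan": [0.4,0,0.1,0,0,0.4,0,0.2,0,0,0.4,0,0.2,0,0]
}}

```text
clock: 18.4
tool_pos: [446.8, 310.5, 18.9]
orientation: [-88.3, -1.1, -79.6]
ft_force: [0.2, 0.3, 3.1]
opening: 0.668
```

{"method": "carry_out", "body": {
  "plan": [1.0,0,0,0,0,1.0,0,0,0,0,1.0,0,0,0,0,1.0,0,0,0,0,1.0,0,-1,0,0,1.0,0,-4,0,0,1.0,0,-8,0,0,1.0,0,-12,0,0,1.0,0,-16,0,0,1.0,0,-17,0,0]
}}

```text
clock: 19.4
tool_pos: [444.1, 314.6, 195.4]
orientation: [-87.8, -0.8, -79.6]
ft_force: [1.0, 0.1, -0.2]
opening: 1.002
```

```bash
python3 wl.py g2 dish:28:50:445:309:45 tub:28:50:577:303:45; python3 gr.py; python3 -c "
from h import *
s=bot.sense();print(s['tool_pos'],togo((578,303,190)))"
```

```text
19.4 [444.1 314.6 195.4] [-87.8  -0.8 -79.6]
dish 952 mean [447.9 308.2  36.1] enc [447.4 310.1] 29.0 lsq [447.1 310.8  26.9]
tub 1249 mean [575.3 301.9  31.4] enc [578.8 301.7] 31.6 lsq [580.  301.7  25.6]
[443.9 314.5 194.9] [-87.8  -0.8 -79.6] green 7822.5 ((444.53118896484375, 308.6589660644531), 50.88121795654297) [495.3 359.5] [394.4 258.1]
[442.83824876 313.71714936 192.15114657] [ 3.49657777  0.73267152 13.08124511]
```

The dish is about 3 mm from the mat centre. Now the tub; I add settling rows to keep the tool tilt from growing.

{"method": "carry_out", "body": {
  "plan": [1.0,0.9,0.2,3.5,0,1.0,1.8,0.4,7,0,1.0,2.8,0.6,10.5,0,1.0,3.5,0.7,13.1,0,1.0,3.5,0.7,13.1,0,1.0,3.5,0.7,13.1,0,1.0,3.5,0.7,13.1,0]
}}

```text
clock: 20.2
tool_pos: [576.4, 302.6, 188.4]
orientation: [-88.2, -1.0, -79.6]
ft_force: [0.7, -1.4, 0.4]
opening: 0.998
```

```bash
python3 wl.py t1 tub:29:50:578:302:45; python3 -c "
from h import *
s=bot.sense();print(s['orientation'],s['tool_pos'],togo((578.5,302,18)))"
```

```text
20.2 [576.4 302.6 188.4] [-88.2  -1.  -79.6]
tub 1047 mean [573.3 299.9  31.9] enc [578.8 301.7] 31.1 lsq [580.2 301.2  25.3]
[-88.12794319  -0.94227891 -79.53881395] [576.53618493 302.82821089 189.01442354] [-0.16414993 17.09774552 -0.38066841]
```

View pics/w_t1.png

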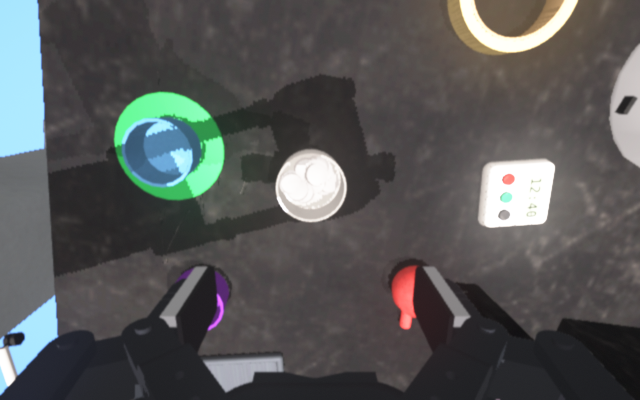

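The tub with caps is at (311,186) and the dish stands on the green mat at (160,150). Descending on the tub.

{"method": "carry_out", "body": {
  "plan": [1.0,0,5,-0.1,0,1.0,-0.1,9,-0.2,0,1.0,-0.2,13,-0.3,0,1.0,-0.2,15.3,-0.4,0,1.0,-0.2,16.6,-0.4,0,1.0,-0.2,17.3,-0.4,0,1.0,-0.2,17.3,-0.4,0,1.0,-0.2,17.3,-0.4,0]
}}

```text
clock: 21.05
tool_pos: [579.5, 303.0, 17.7]
orientation: [-88.0, -0.9, -79.5]
ft_force: [0.1, 0.6, -0.1]
opening: 1.0
```

{"method": "carry_out", "body": {
  "plan": [0.5,0,0,0,0,0.5,0,0,0,0,0.5,0,0,0,0,0.5,0,0,0,0,0.5,0,0,0,0,0.5,0,0,0,0,0.5,0,0,0,0]
}}

```text
clock: 21.75
tool_pos: [580.8, 303.8, 20.0]
orientation: [-87.8, -0.8, -79.5]
ft_force: [-1.0, -0.5, 6.1]
opening: 0.708
```

{"method": "carry_out", "body": {
  "plan": [0.5,0,-1,0,0,0.5,0,-3,0,0,0.5,0,-6,0,0,0.5,0,-9,0,0,0.5,0,-11,0,0,0.5,0,-12,0,0,0.5,0,-12,0,0,0.5,0,-12,0,0]
}}

```text
clock: 22.55
tool_pos: [575.5, 304.3, 139.2]
orientation: [-87.8, -0.9, -79.5]
ft_force: [-1.1, -0.4, -0.7]
opening: 0.709
```

```bash
python3 -c "
from h import *
s=bot.sense();print(s['ft_force'],s['orientation'],togo((543.5,-11.8,137)))"
```

```text
[-1.1091855  -0.44585655 -0.73018162] [-87.84517589  -0.86032817 -79.53994059] [30.50146993  0.34829757 -8.90178766]
```

{"method": "carry_out", "body": {
  "plan": [0.5,2,0,-0.6,0,0.5,6,0,-1.8,0,0.5,10,0.1,-2.9,0,0.5,14.5,0.1,-4.2,0,0.5,19,0.2,-5.5,0,0.5,23,0.2,-6.7,0,0.5,26.5,0.3,-7.7,0,0.5,29.5,0.3,-8.6,0,0.5,30.5,0.3,-8.9,0,0.5,30.5,0.3,-8.9,0]
}}

```text
clock: 23.55
tool_pos: [542.1, -13.4, 136.1]
orientation: [-88.0, -0.8, -79.7]
ft_force: [1.2, -0.4, -0.4]
opening: 0.708
```

```bash
python3 wl.py p1 tub:125:180:542:-12:55; python3 - <<'E'
from h import *
np.set_printoptions(precision=1,suppress=True)
s=bot.sense(); C=cam('wrist'); im=cv2.imread('pics/w_p1.png')
for x,y,r,z in((477.5,17,34,6),(492.7,-64.5,34,6),(543.5,-11.8,34,6)):
    for a in range(0,360,15):
        p=np.array([x+r*np.cos(np.radians(a)),y+r*np.sin(np.radians(a)),z]); q=C[3].T@(p-C[4]); cv2.circle(im,(int(C[0]*q[0]/q[2]+C[1]),int(C[0]*q[1]/q[2]+C[2])),1,(255,0,255),-1)
cv2.imwrite('pics/w_p1b.png',im); print(s['orientation'],s['tool_pos'],togo((543.5,-11.3,26)))
E
```

```text
23.55 [542.1 -13.4 136.1] [-88.   -0.8 -79.7]
tub 22229 mean [540.7 -13.1 146.9] enc [539.9  -7.3] 53.4 lsq [541.1 -13.9  28.5]
[-88.   -0.8 -79.7] [542.5 -12.3 136.4] [-0.2 11.  -0.3]
```

View pics/w_p1b.png

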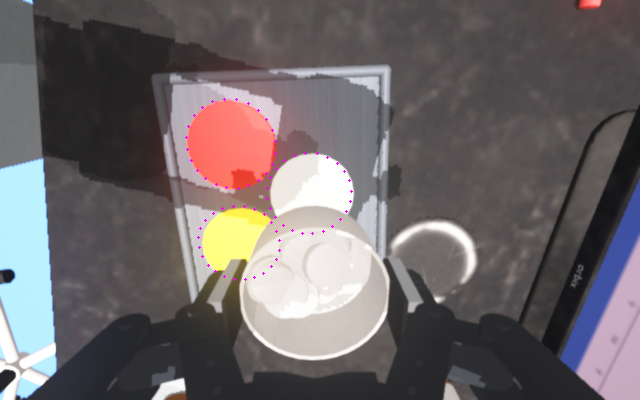

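The overlays match the spots; the white spot is at (312,193). The tub is held between the pads. Lowering it.

{"method": "carry_out", "body": {
  "plan": [0.5,0,3,0,0,0.5,-0.1,6,-0.2,0,0.5,-0.2,8.5,-0.3,0,0.5,-0.2,10,-0.3,0,0.5,-0.2,10.6,-0.3,0,0.5,-0.2,10.9,-0.3,0,0.5,-0.2,11.1,-0.3,0,0.5,-0.2,11.1,-0.3,0]
}}

```text
clock: 24.4
tool_pos: [544.5, -11.6, 26.4]
orientation: [-87.8, -0.8, -79.6]
ft_force: [-0.1, 0.7, -1.0]
opening: 0.705
```

{"method": "carry_out", "body": {
  "plan": [0.5,0,0.1,0,0,0.5,0,0.2,0,0,0.5,0,0.2,0,0]
}}

```text
clock: 24.7
tool_pos: [545.8, -11.7, 26.0]
orientation: [-87.7, -0.9, -79.7]
ft_force: [-1.6, -1.0, 5.6]
opening: 0.71
```

Contact. I open and rise.

{"method": "carry_out", "body": {
  "plan": [1.0,0,0,0,0,1.0,0,0,0,0,1.0,0,0,0,0,1.0,0,0,0,0,1.0,0,-1,0,0,1.0,0,-4,0,0,1.0,0,-8,0,0,1.0,0,-12,0,0,1.0,0,-16,0,0,1.0,0,-19,0,0]
}}

```text
clock: 25.7
tool_pos: [538.5, -10.3, 219.6]
orientation: [-87.5, -0.9, -79.7]
ft_force: [-0.2, -0.2, -1.1]
opening: 1.001
```

{"method": "carry_out", "body": {
  "plan": [0.75,0,0,0,0,0.75,0,0,0,0]
}}

```text
clock: 25.9
tool_pos: [539.3, -10.3, 221.6]
orientation: [-87.3, -1.0, -79.7]
ft_force: [-0.2, 0.2, 0.5]
opening: 0.751
```

```bash
python3 wl.py p2 tub:34:55:544:-12:45 ; python3 - <<'E'
from h import *
np.set_printoptions(precision=1,suppress=True)
C=cam('top'); im,d=bot.get_image('top'); P=pts(C,d,np.ones(d.shape,bool))
for n,x,y,z0 in(('dish',445,309,28),('red',457,-260,115),('yel',445,-352,115)):
    Q=P[(np.hypot(P[:,0]-x,P[:,1]-y)<40)&(P[:,2]>z0)]; print(n,len(Q),Q.mean(0) if len(Q) else '')
s=bot.sense(); print(s['orientation'],s['tool_pos'],togo((457,-260,235)))
E
```

```text
25.9 [539.3 -10.3 221.6] [-87.3  -1.  -79.7]
tub 1025 mean [540.7 -15.   37.5] enc [546.3 -13.3] 31.1 lsq [547.6 -14.5  24.6]
dish 172 [446.  313.4  36.2]
red 229 [ 455.  -257.3  122.8]
yel 236 [ 442.9 -348.7  122.8]
[-87.6  -0.9 -79.7] [537.5 -10.2 218.4] [ 23.1  -1.8 -12.3]
```

The tub is on the white spot to within about 3 mm; dish and bottles are unchanged. Now back to the red bottle.

{"method": "carry_out", "body": {
  "plan": [0.75,3,-0.3,-1.6,0,0.75,7,-0.5,-3.7,0,0.75,11,-0.8,-5.9,0,0.75,15,-1.1,-8,0,0.75,19,-1.4,-10.1,0,0.75,22,-1.6,-11.7,0,0.75,23.1,-1.7,-12.3,0,0.75,23.1,-1.7,-12.3,0,0.75,23.1,-1.7,-12.3,0,0.75,23.1,-1.7,-12.3,0]
}}

```text
clock: 27.0
tool_pos: [457.5, -257.9, 233.0]
orientation: [-87.7, -0.8, -79.6]
ft_force: [-0.3, 0.7, -0.7]
opening: 0.749
```

```bash
python3 wl.py b1 red:112:135:457:-260:30 yel:112:135:445:-352:30;  python3 -c "
from h import *
s=bot.sense();print(s['orientation'],togo((457.2,-260.5,101)))"
```

```text
27.0 [ 457.5 -257.9  233. ] [-87.7  -0.8 -79.6]
red 1591 mean [ 457.  -259.2  122.4] enc [ 457.4 -261.1] 17.9 lsq [ 457.1 -259.7   12.3]
yel 1360 mean [ 445.2 -349.6  121.8] enc [ 445.4 -352.2] 17.6 lsq [ 445.3 -350.8   12.6]
[-87.65335434  -0.82151315 -79.5557622 ] [ 0.04997894 13.21716901 -0.62650242]
```

{"method": "carry_out", "body": {
  "plan": [0.75,0,4,-0.2,0,0.75,0,8,-0.4,0,0.75,0,10.5,-0.5,0,0.75,0,12.3,-0.6,0,0.75,0,13.2,-0.6,0,0.75,0,13.2,-0.6,0,0.75,0,13.2,-0.6,0]
}}

```text
clock: 27.75
tool_pos: [458.2, -259.8, 102.0]
orientation: [-87.6, -0.9, -79.5]
ft_force: [-0.2, -0.3, 0.6]
opening: 0.751
```

{"method": "carry_out", "body": {
  "plan": [0.2,0,0,0,0,0.2,0,0,0,0,0.2,0,0,0,0,0.2,0,0,0,0,0.2,0,0,0,0,0.2,0,0,0,0,0.2,0,0,0,0],
  "squeeze": 40
}}

```text
clock: 28.45
tool_pos: [458.6, -260.6, 103.7]
orientation: [-87.5, -1.0, -79.5]
ft_force: [-2.7, -0.1, 6.2]
opening: 0.386
```

{"method": "carry_out", "body": {
  "plan": [0.2,0,-2,0,0,0.2,0,-5,0,0,0.2,0,-6,0,0,0.2,0,-6,0,0,0.2,0,-6,0,0]
}}

```text
clock: 28.95
tool_pos: [455.5, -259.9, 162.8]
orientation: [-87.6, -0.9, -79.5]
ft_force: [-0.3, -0.0, -2.2]
opening: 0.389
```

```bash
python3 -c "
from h import *
s=bot.sense();print(s['ft_force'],s['orientation'],togo((477.5,17,165)))"
```

```text
[-0.33501966 -0.01416141 -2.18401245] [-87.57201938  -0.94078034 -79.50956951] [-26.81720152  -0.35018297   7.2215729 ]
```

{"method": "carry_out", "body": {
  "plan": [0.2,-2,0,0.6,0,0.2,-5.5,0,1.5,0,0.2,-9.5,0,2.6,0,0.2,-13.5,-0.1,3.6,0,0.2,-17.5,-0.2,4.7,0,0.2,-21,-0.2,5.7,0,0.2,-24,-0.3,6.5,0,0.2,-26,-0.3,7.0,0,0.2,-26.8,-0.3,7.2,0,0.2,-26.8,-0.3,7.2,0]
}}

```text
clock: 29.95
tool_pos: [476.4, 17.5, 163.0]
orientation: [-87.7, -0.9, -79.4]
ft_force: [-0.0, -0.1, -1.8]
opening: 0.383
```

```bash
python3 wl.py q1; python3 - <<'E'
from h import *
np.set_printoptions(precision=2,suppress=True)
s=bot.sense(); C=cam('wrist'); im=cv2.imread('pics/w_q1.png'); R=rot(s['orientation']); print('tool y',R[:,1])
for x,y,r,z in((477.5,17,34,6),(492.7,-64.5,34,6),(543.5,-11.8,34,6)):
    for a in range(0,360,15):
        p=np.array([x+r*np.cos(np.radians(a)),y+r*np.sin(np.radians(a)),z]); q=C[3].T@(p-C[4]); cv2.circle(im,(int(C[0]*q[0]/q[2]+C[1]),int(C[0]*q[1]/q[2]+C[2])),1,(255,0,255),-1)
cv2.imwrite('pics/w_q1b.png',im); print(s['orientation'],s['tool_pos'],togo((477.5,17,105)))
im,d=bot.get_image('side'); cv2.imwrite('pics/s_q1.png',cv2.resize(im[80:280,240:480,::-1],None,fx=3,fy=3,interpolation=cv2.INTER_CUBIC))
E
```

```text
29.95 [476.4  17.5 163. ] [-87.7  -0.9 -79.4]
tool y [ 0.04 -0.01 -1.  ]
[-87.7   -0.95 -79.44] [476.6   16.68 163.35] [-0.11  5.83 -0.14]
```

View pics/s_q1.png

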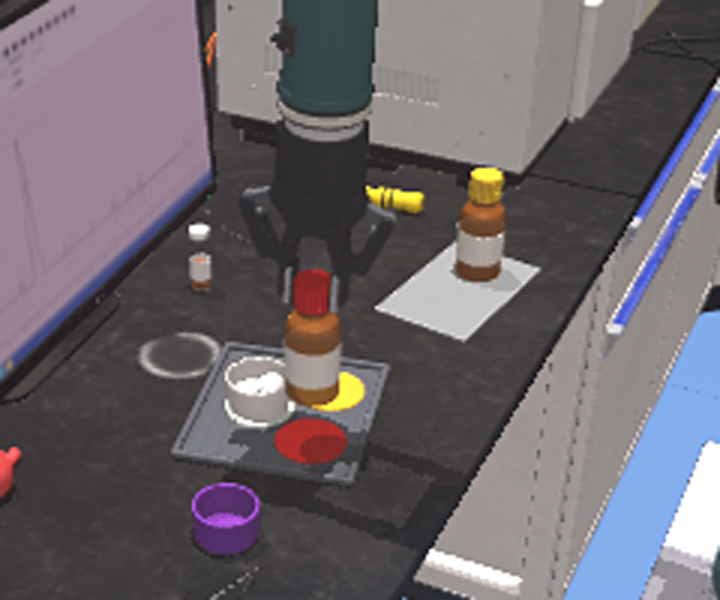

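The red bottle hangs upright over the tray, the tub sits on the white spot, the vial is untouched and the yellow bottle stands on the mat. Lowering with a small allowance for tilt.

{"method": "carry_out", "body": {
  "plan": [0.2,0,2,-0.1,0,0.2,-0.1,4,-0.3,0,0.2,-0.1,5,-0.4,0,0.2,-0.1,5.5,-0.4,0,0.2,-0.1,5.8,-0.4,0,0.2,-0.1,5.9,-0.4,0,0.2,-0.1,5.9,-0.4,0]
}}

```text
clock: 30.75
tool_pos: [475.5, 15.2, 106.7]
orientation: [-87.7, -1.0, -79.5]
ft_force: [-5.7, -0.8, 10.0]
opening: 0.39
```

{"method": "carry_out", "body": {
  "plan": [0.2,0,0.1,0,0,0.2,0,0.2,0,0,0.2,0,0.2,0,0]
}}

```text
clock: 31.05
tool_pos: [477.2, 14.7, 106.6]
orientation: [-87.5, -1.0, -79.5]
ft_force: [-1.9, -0.6, 7.7]
opening: 0.386
```

{"method": "carry_out", "body": {
  "plan": [0.75,0,0,0,0,0.75,0,0,0,0,0.75,0,0,0,0,0.75,0,0,0,0,0.75,0,-1,0,0,0.75,0,-4,0,0,0.75,0,-8,0,0,0.75,0,-11,0,0,0.75,0,-12,0,0,0.75,0,-12,0,0]
}}

```text
clock: 32.05
tool_pos: [473.1, 16.0, 228.9]
orientation: [-87.3, -1.1, -79.5]
ft_force: [-0.1, -0.4, -0.3]
opening: 0.746
```

```bash
python3 wl.py q2 red:115:140:477:17:35 tub:34:50:544:-12:45; python3 -c "
from h import *
s=bot.sense();print(s['orientation'],togo((445.3,-351.7,235)))"
```

```text
32.05 [473.1  16.  228.9] [-87.3  -1.1 -79.5]
red 1678 mean [475.8  16.  125.4] enc [476.2  14.4] 17.7 lsq [475.9  15.5  12.2]
tub 984 mean [542.  -13.9  37.5] enc [545.9 -13.5] 31.3 lsq [547.6 -13.8  25.1]
[-87.46977753  -1.05811084 -79.53627314] [35.68288241 -0.5676798  -9.27472657]
```

Red now measures (476,15.3), against (477.7,17) in the same view at the start: about 2 mm off. Next the yellow bottle.

{"method": "carry_out", "body": {
  "plan": [0.75,4,0,-1,0,0.75,9,-0.1,-2.3,0,0.75,14,-0.2,-3.6,0,0.75,19,-0.3,-4.9,0,0.75,24,-0.3,-6.2,0,0.75,29,-0.4,-7.5,0,0.75,33,-0.5,-8.6,0,0.75,35.7,-0.5,-9.3,0,0.75,35.7,-0.5,-9.3,0,0.75,35.7,-0.5,-9.3,0]
}}

```text
clock: 33.1
tool_pos: [443.8, -351.4, 231.5]
orientation: [-87.6, -0.8, -79.6]
ft_force: [-0.4, -0.7, -0.0]
opening: 0.75
```

```bash
python3 wl.py b2 yel:112:135:445:-352:30;  python3 -c "
from h import *
s=bot.sense();print(s['orientation'],togo((445.3,-352,101)))"
```

```text
33.1 [ 443.8 -351.4  231.5] [-87.6  -0.8 -79.6]
yel 1615 mean [ 444.9 -351.1  122.4] enc [ 445.2 -352.9] 17.9 lsq [ 445.  -351.6   12.3]
[-87.60207334  -0.84264789 -79.55829216] [-0.04433681 13.08893015 -0.45976721]
```

{"method": "carry_out", "body": {
  "plan": [0.75,0,4,-0.1,0,0.75,0,8,-0.3,0,0.75,0,10.5,-0.4,0,0.75,0,12.2,-0.5,0,0.75,0,13.1,-0.5,0,0.75,0,13.1,-0.5,0,0.75,0,13.1,-0.5,0]
}}

```text
clock: 33.85
tool_pos: [445.7, -352.1, 101.6]
orientation: [-87.6, -0.9, -79.5]
ft_force: [-0.2, -0.2, 0.3]
opening: 0.747
```

{"method": "carry_out", "body": {
  "plan": [0.2,0,0,0,0,0.2,0,0,0,0,0.2,0,0,0,0,0.2,0,0,0,0,0.2,0,0,0,0,0.2,0,0,0,0,0.2,0,0,0,0]
}}

```text
clock: 34.55
tool_pos: [446.0, -353.0, 103.2]
orientation: [-87.5, -1.0, -79.5]
ft_force: [-3.0, 0.3, 5.3]
opening: 0.388
```

{"method": "carry_out", "body": {
  "plan": [0.2,0,-2,0,0,0.2,0,-5,0,0,0.2,0,-6,0,0,0.2,0,-6,0,0,0.2,0,-6,0,0]
}}

```text
clock: 35.05
tool_pos: [442.8, -352.1, 162.2]
orientation: [-87.5, -0.9, -79.5]
ft_force: [-1.2, -0.0, -2.7]
opening: 0.387
```

```bash
python3 -c "
from h import *
s=bot.sense();print(s['ft_force'],s['orientation'],togo((491.7,-64.5,165)))"
```

```text
[-1.16357729 -0.01726705 -2.65056361] [-87.54853468  -0.93734816 -79.5148445 ] [-27.38237618  -0.29389232  10.06047813]
```

{"method": "carry_out", "body": {
  "plan": [0.2,-2,0,0.7,0,0.2,-5.5,0,2.1,0,0.2,-9.5,0,3.5,0,0.2,-13.5,-0.1,5,0,0.2,-17.5,-0.2,6.5,0,0.2,-21,-0.2,7.8,0,0.2,-24,-0.3,8.9,0,0.2,-26.3,-0.3,9.7,0,0.2,-27.4,-0.3,10.1,0,0.2,-27.4,-0.3,10.1,0]
}}

```text
clock: 36.05
tool_pos: [491.2, -63.0, 163.6]
orientation: [-87.7, -0.9, -79.4]
ft_force: [-0.1, -0.3, -1.9]
opening: 0.385
```

```bash
python3 -c "
from h import *
s=bot.sense();print(s['ft_force'],s['tool_pos'],togo((490.7,-64,106)))"
```

```text
[-0.07283619 -0.26958829 -1.88081982] [491.2405089  -63.02788337 163.57399832] [-3.52977360e-03  5.75047028e+00 -3.03485564e-01]
```

{"method": "carry_out", "body": {
  "plan": [0.2,0,2,-0.1,0,0.2,0,4,-0.2,0,0.2,0,5,-0.3,0,0.2,0,5.4,-0.3,0,0.2,0,5.6,-0.3,0,0.2,0,5.7,-0.3,0,0.2,0,5.7,-0.3,0]
}}

```text
clock: 36.75
tool_pos: [491.4, -64.3, 107.3]
orientation: [-87.6, -0.9, -79.4]
ft_force: [0.5, -1.0, -1.7]
opening: 0.388
```

{"method": "carry_out", "body": {
  "plan": [0.2,0,0.1,0,0,0.2,0,0.2,0,0,0.2,0,0.2,0,0]
}}

```text
clock: 37.05
tool_pos: [492.2, -64.5, 106.2]
orientation: [-87.5, -1.0, -79.4]
ft_force: [-0.5, 0.6, 2.7]
opening: 0.387
```

Contact at the same height as the red bottle. Release and rise.

{"method": "carry_out", "body": {
  "plan": [0.75,0,0,0,0,0.75,0,0,0,0,0.75,0,0,0,0,0.75,0,0,0,0,0.75,0,-1,0,0,0.75,0,-4,0,0,0.75,0,-8,0,0,0.75,0,-12,0,0,0.75,0,-15,0,0,0.75,0,-15,0,0]
}}

```text
clock: 38.05
tool_pos: [488.7, -63.8, 262.9]
orientation: [-86.9, -1.2, -79.4]
ft_force: [0.0, 0.2, 0.4]
opening: 0.748
```

```bash
python3 wl.py q3 red:115:140:476:16:35 yel:115:140:492:-64:35 tub:34:50:544:-12:45 ; python3 - <<'E'
from h import *
np.set_printoptions(precision=1,suppress=True)
print(togo((420,-300,260)))
im,d=bot.get_image('side'); cv2.imwrite('pics/s_end.png',im[:,:,::-1])
E
```

```text
38.05 [488.7 -63.8 262.9] [-86.9  -1.2 -79.4]
red 1645 mean [476.1  14.2 125.8] enc [476.3  13.9] 17.7 lsq [476.2  14.   12. ]
yel 1329 mean [491.4 -62.9 125.5] enc [492.  -64.5] 17.8 lsq [491.5 -63.3  12.3]
tub 920 mean [542.  -13.3  37.5] enc [546.4 -13.4] 31.1 lsq [547.9 -13.9  24.4]
[ 22.   -0.1 -11. ]
```

View pics/w_q3.png

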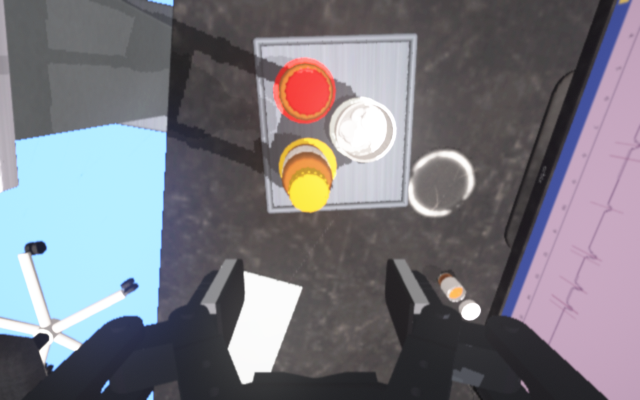

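Red (305,90), yellow (310,190) and the tub (363,129) sit on their spots, and the vial stands at (453,287). One last check from the top camera, then I hand in.

```bash
python3 - <<'E'
from h import *
np.set_printoptions(precision=1,suppress=True)
C=cam('top'); im,d=bot.get_image('top'); P=pts(C,d,np.ones(d.shape,bool))
for n,x,y,z0,z1 in(('dish',445,309,28,60),('red',476,17,115,140),('yel',492,-64,115,140),('vial',703,-184,60,90)):
    Q=P[(np.hypot(P[:,0]-x,P[:,1]-y)<40)&(P[:,2]>z0)&(P[:,2]<z1)]; print(n,len(Q),(Q.max(0)+Q.min(0))/2 if len(Q) else '')
d0=np.load('pics/top0.npy');P=pts(C,d0,np.ones(d.shape,bool)); Q=P[(np.hypot(P[:,0]-703,P[:,1]+184)<40)&(P[:,2]>60)&(P[:,2]<90)]; print('vial0',(Q.max(0)+Q.min(0))/2)
s=bot.sense();print(s['clock'],abs(np.array(s['qd'])).max()); print(bot.job_done())
E
```

```text
dish 173 [446.3 311.9  35. ]
red 217 [475.1  16.8 122.9]
yel 0 
vial 189 [ 715.4 -182.7   76.9]
vial0 [ 715.6 -182.    77. ]
38.2 1.6529061366661377
the job is handed in; nothing more can be done
None
```

The swap is done and the job is handed in at about 38 s, well inside the 131 s limit. Both bottles waited on the side mat while the dish went to the green mat and the tub to the white spot. The bottles then went back, red first and then yellow. `bot.job_done()` gives no verdict, so what follows is from my own last measurements:

| Item | Offset from its target | Allowed |
|---|---|---|
| Blue dish (green mat) | about 3 mm | 15 mm |
| Tub (white spot) | about 3 mm | 12 mm |
| Red bottle (red spot) | about 2–3 mm | 12 mm |
| Yellow bottle (yellow spot) | about 2 mm | 12 mm |

Bottle and tub offsets are measured against where the bottles and dish first stood; I did not measure the spots separately beyond an overlay that matched to about 2 mm. Both bottles were upright, and the vial moved less than 1 mm.

- **Missing check:** the last top picture gave no reading of the yellow bottle, probably because the arm hid it. Only the wrist camera confirms its final place.
- **Camera disagreement:** the top and wrist cameras differed by a steady 2 mm or so, which is within their calibration.
- **Tool tilt:** the tool drifted to about 3° of tilt over the run. I allowed for it when setting the bottles down.
- **Arm at hand-in:** the arm was clear of everything with the gripper open, with a joint speed of 1.7 degrees/s.

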